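Turn the vacuum seeder's plate over onto the plug tray and hold its release slide open

TASK

The vacuum seeder's plate is loaded and lies open beside the plug tray, seed side up. It has a bar handle: swing it right over on its hinge and lower it gently, without letting it drop, until it is fully home over the tray; then pull the spring-loaded release slide on its back by the upright grip until the line on the slide meets the mark on the guide rails, and keep it there so that the seed can fall: finish while still holding it, since it springs shut if let go. Do not open the slide before the plate is fully down, or the seed is spilt, and leave the tray and the other things on the bench where they are.

Things in the scene. Friction and masses are not known exactly. Their poses are not given: they have to be found in the camera images.
- seeder: Vacuum seeder fixed to the bench: base plate 290 x 450 mm, its top 18 mm above the bench; hinge pillars in the middle, plug tray in its nest on the -y side, open seed plate on the +y side, round blower (124 mm high) at the +x end. Origin on the bench below the middle of the hinge; x along the hinge towards the blower, y to the open plate, z up. Turned up to 0.3 rad.
- seed_plate (a joint): Hinge angle of the seed plate, rad: 0 = open on its rests, seed face up; grows as it swings up and over about the seeder's +x; pi = fully home, face down over the tray, on a stop. A shallow aluminium box 232 x 150 (y) x 28 mm, 0.6 to 0.95 kg, from 19 to 169 mm from the hinge. Past upright it falls by its own weight if let go; little friction.
- hinge (a point): Middle of the hinge axis, 86 mm above the bench, which lies in the plane of the seed face. Axes as seeder.
- bar (a point): Centre of the plate's bar handle: black round bar, 12 mm thick, parallel to the hinge, 114 mm free between its side arms, 209 mm from the hinge, 14 mm behind the seed face, 34 mm free between bar and plate. 72 mm above the bench when open, 100 mm when home, at most 296 mm on the way. It can turn between fingers that close across it, so the gripper can keep pointing down.
- release_slide (a joint): How far the release slide is pulled out, m: 0 = shut by its spring, 0.024 = at the mark, 0.040 = end of travel (too far). It slides parallel to the hinge, towards the seeder's -x. Spring: 4 N to start, 9 N at the mark, 12 N at the end. Steel strip 40 mm wide between two dark guide rails on the plate's back: underneath while the plate is open, on top once it is home.
- slide_tab: The slide's upright grip: black block 14 (x, along the pull) x 40 (y) x 30 mm high at the strip's -x end. Origin at its centre. With the plate home that is 133 mm above the bench, 94 mm from the hinge on the tray side, 48 mm to the -x side of the hinge's middle when shut; strip at 118 mm, rails' tops at 122 mm, 19 mm either side of the middle.
- slide_line (a point): Middle of the dark line across the slide, near its +x end, 94 mm from the tab's centre. It is at the mark when it is level with mark along the seeder's x. The slide's two windows then show the black bleed ports beneath; shut, or pulled too far, they show bare metal.
- mark (a point): The mark: a pale line engraved across both guide rails; this point is midway between the two, on the plate, 24 mm to the -x side of the slide's line when the slide is shut.
- plug_tray: Black plug tray with 6 x 4 cells of peat, 200 x 136 x 62 mm, standing loose in the seeder's nest; its rim is 80 mm above the bench, 6 mm below the plate when home. Origin: centre of its underside, 94 mm from the hinge.
- seed_jar: Bystander: closed glass jar, 60 mm across, 85 mm high, on the bench. Origin: centre of its underside.
- pot: Bystander: clay pot, 90 mm across, 85 mm high, on the bench. Origin: centre of its underside.
- bench_brush: Bystander: hand brush lying on the bench. Origin: centre of its underside.
Mind the look-alikes: they are no part of the job. Leave any pink or yellow look-alike of the plug_tray alone.

How it is judged:
On the way, in this order (a step that is already met when the one before it is completed fails the run):
1. the seed plate is turned over and fully home on its stop (value of joint seed_plate above 3.11 rad), for 0.2 s.
2. the release slide is pulled out to the mark (within 3 mm) with the fingers on its grip (value of joint release_slide between 0.021 and 0.027 m and contact force between the fingers and slide_tab above 2 N), for 0.5 s.
At the end, for the whole second after the job is handed in: The seed plate is fully home over the tray (hinge within 0.03 rad of pi), the release slide's line is within 3 mm of the mark and still, held there by the fingers on its grip (more than 2 N), the tray is in its nest (moved less than 8 mm) and the jar, pot and brush have moved less than 20 mm (all of step 2 and value of joint seed_plate above 3.11 rad and velocity of joint release_slide between -0.01 and 0.01 m/s and horizontal distance between plug_tray and seeder below 0.102 m and distance of plug_tray from where it was at the start of the episode below 0.008 m and distance of each of seed_jar, pot, bench_brush from where it was at the start of the episode below 0.02 m); the arm keeps its last pose, push and grip.
It fails at once if the slide is opened more than 5 mm before the plate is fully down (seed spilt) (value of joint release_slide above 0.005 m and value of joint seed_plate below 3.08 rad).
It fails at once if the plate is dropped or slammed (hinge faster than 3 rad/s) (velocity of joint seed_plate above 3 rad/s or velocity of joint seed_plate below -3 rad/s).
It fails at once if the plug tray is shifted or lifted (8 mm) (distance of plug_tray from where it was at the start of the episode above 0.008 m).
It fails at once if a bystander is disturbed (moved 20 mm) (distance of any of seed_jar, pot, bench_brush from where it was at the start of the episode above 0.02 m).
It also fails if it takes over 61 s, if anything falls off the work surface, if the arm or the gripper's body presses on something with over 40 N, if the wrist force passes 120 N, or if a joint passes its speed limit or range.

ROBOT

A 7-joint arm with a two-finger parallel gripper is mounted at the origin on the work surface. World frame = base frame: x ahead of the robot, y to its left, z up, the work surface at z = 0. Lengths are in m, angles in rad, forces in N, time in s.
With the tool pointing down it reaches from about 0.425 to 0.95 m from the base axis. Payload 4.7 kg.
Tool frame: the origin (TCP) lies between the finger pads; the fingertips stand 25 mm ahead of it and the grasp point (between the pads) lies 6 mm ahead of it; z points along the fingers, y is the line along which they close (so a half turn about z gives the same grasp; the last joint's range is limited). The gripper opens to 85 mm and grips with 20 to 120 N. Pads are 22 mm wide; open, the fingers measure 114 mm over their backs; the gripper's body (76 mm by 85 mm) begins 54 mm behind the grasp point. The pads swing forward as they close: fully open they stand 13 mm farther back than shut.
Start: joints at [-1.275, 0.469, -0.049, 1.532, 0.024, 1.141, -0.082], TCP at [0.215, 0.64, 0.256] pointing down, gripper open.
Joint ranges: [-2.59, 2.59], [-0.33, 1.99], [-1.39, 1.29], [0.1, 2.45], [-1.04, 4.18], [0.21, 1.99], [-2.66, 2.66]. Speed limits (rad/s): [2.57, 2.57, 3.14, 3.14, 3.14, 3.14, 3.14].

INTERFACE

Orientations are given as a 3x3 rotation matrix whose columns are the frame's x, y, z axes.
In Python, from rig import * gives the robot as it stands. Calls block until the motion is done:
- movep(position, orientation): joint-space move of the TCP to a pose.
- move_l(position, attitude=None, feed=0.15, until_force=None): straight line of the TCP; attitude=None keeps the orientation; feed is the mean speed in m/s. With until_force (N) it stops when the force on the tool has changed by that much, and returns True; else False.
- move_joints(angles): joint-space move.
- command_gripper(opening, newtons=None): finger opening in m; newtons is the grip in N (None keeps the last); returns when the fingers have stopped.
- sleep(seconds).
- inverse_kinematics(position, orientation): joint angles nearest the present ones, or None.
- sense(): the state.
- camera(name): name is "scene" or "top"; returns (picture, depth): 400x640x3 uint8, red, green, blue; 400x640 float32, m along the optical axis (not along the pixel's ray), 0 where there is no reading.
- camera_params(name): a dict with "K" (3x3 intrinsics, pixels), "position" and "rotation" of the camera in the world. Camera axes: x right, y down, z forward; pixel columns grow to the right and rows downward; lengths in m; the calibration is good to about 2 mm. A picture is of the moment at which its call begins. camera_params takes no time and is no camera call.
A pose or a line that the arm cannot do raises Unreachable and nothing moves.
- finish_job(): hands the job in; it is judged then, once.
The state is a dict: "time_s": time; "joint_pos": joint angles; "qd": joint speeds; "joint_efforts": joint torques, N m; "position": TCP position; "tcp_rot": TCP orientation; "wrist_force": force on the tool from outside, world axes, zero at the start; "ft_torque": the same for the moment, N m; "finger_gap": finger opening in m; "gripper_force": force on a finger pad.
Only numpy, scipy, OpenCV 4.12 (cv2) and the standard library are available. Lean on these libraries where they do the work, as an engineer would, in place of code of your own. Each camera call takes 0.05 s, during which the arm holds its last target. There are 200 camera calls.

## Working session

There is one attempt and no reset: what is moved stays moved. The work goes in short steps, each a Python script; the robot and the scene stay as the last script left them, time stands still between calls to the robot, and variables do not carry over. Pictures are saved under pics/ and viewed, at most 10 in all, crops included, and the job is handed in when it is done.

```bash
mkdir -p pics; ls; python3 - <<'E'
from rig import *
import cv2,numpy as np
for n in("scene","top"):
    p,d=camera(n); cv2.imwrite(f"pics/{n}0.png",p[:,:,::-1]); np.save(f"pics/{n}0.npy",d)
    print(n,camera_params(n))
print(sense())
E
```

```text
pics
scene {'K': array([[465.53729492,   0.        , 308.73098635],
       [  0.        , 465.53729492, 202.12906985],
       [  0.        ,   0.        ,   1.        ]]), 'position': array([1.62890032, 0.06462519, 1.11303592]), 'rotation': array([[-0.06045239,  0.6518389 , -0.75594415],
       [ 0.99800413,  0.02562014, -0.05771793],
       [-0.0182554 , -0.75792457, -0.65208672]])}
top {'K': array([[373.48382075,   0.        , 320.71561157],
       [  0.        , 373.48382075, 198.24266568],
       [  0.        ,   0.        ,   1.        ]]), 'position': array([ 0.30939309, -0.02190516,  1.2872557 ]), 'rotation': array([[ 0.00708021, -0.99039383,  0.13809391],
       [-0.99968627, -0.00369241,  0.02477334],
       [-0.02402546, -0.13822599, -0.99010926]])}
{'time_s': 0.1, 'joint_pos': array([-1.27489911,  0.46938485, -0.04860468,  1.53353367,  0.02408624,
        1.14098746, -0.08231411]), 'qd': array([ 0.0004744 , -0.00209408,  0.00219033, -0.00271886, -0.00157178,
        0.00022235,  0.00083919]), 'joint_efforts': array([ 5.15196134e-04, -5.11515248e+01, -4.70612850e-02, -2.38389838e+01,
        1.07528607e-02,  4.35469905e-03, -2.69459343e-05]), 'position': array([0.21523284, 0.63928171, 0.25536739]), 'tcp_rot': array([[-9.47720878e-01,  3.19100103e-01, -5.12427805e-04],
       [ 3.19100511e-01,  9.47719441e-01, -1.65079213e-03],
       [-4.11301458e-05, -1.72800614e-03, -9.99998506e-01]]), 'wrist_force': array([ 0.71632621, -0.06657649, -0.27235368]), 'ft_torque': array([ 0.01182803, -0.06508226, -0.02559071]), 'gripper_force': 0.0, 'finger_gap': 0.08535495299592638}
```

View pics/scene0.png

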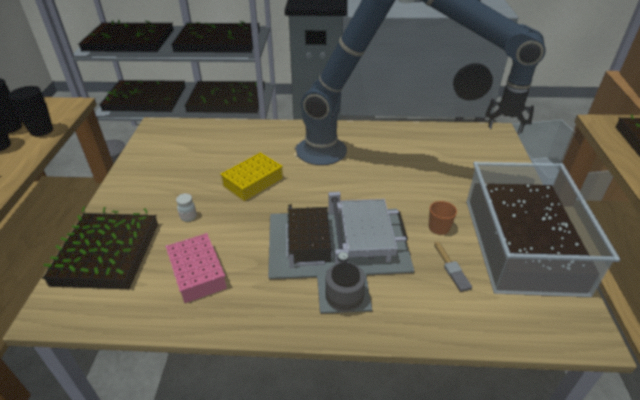

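View pics/top0.png

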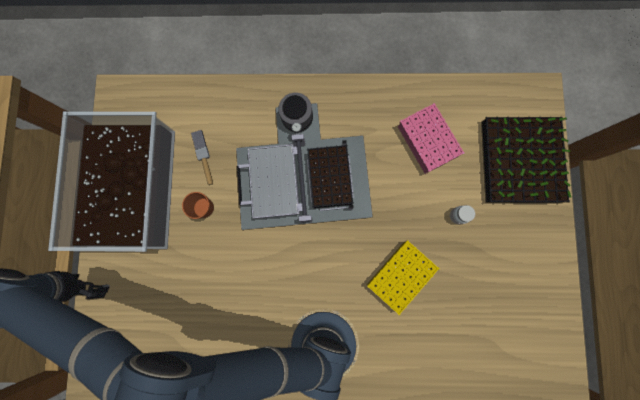

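The seeder sits ahead of the robot. In the top view the open plate is around (272,182), its bar around (243,185), the hinge around (303,180) and the tray around (330,177). The scene view agrees. Next I'll measure from enlarged crops and depth.

```bash
cat > h.py <<'E'
import numpy as np,cv2
def ray(cp,u,v):
    K=cp["K"]; d=cp["rotation"]@np.array([(u-K[0,2])/K[0,0],(v-K[1,2])/K[1,1],1]); return cp["position"],d
def onz(cp,u,v,z):
    c,d=ray(cp,u,v); return c+d*(z-c[2])/d[2]
def cloud(cp,d):
    K=cp["K"]; v,u=np.indices(d.shape); P=np.stack([(u-K[0,2])/K[0,0]*d,(v-K[1,2])/K[1,1]*d,d],-1)
    return P@cp["rotation"].T+cp["position"]
def tri(cps,uvs):
    A=np.zeros((3,3));b=np.zeros(3)
    for cp,uv in zip(cps,uvs):
        c,d=ray(cp,*uv); d=d/np.linalg.norm(d); M=np.eye(3)-np.outer(d,d); A+=M; b+=M@c
    return np.linalg.solve(A,b)
def proj(cp,P):
    q=cp["rotation"].T@(np.asarray(P)-cp["position"]); q=cp["K"]@q; return q[:2]/q[2]
E
python3 - <<'E'
from rig import *
from h import *
a=cv2.imread("pics/top0.png")[90:240,225:385]; b=cv2.imread("pics/scene0.png")[185:315,260:420]
a=cv2.resize(a,None,fx=2.5,fy=3.75*2/3,interpolation=cv2.INTER_CUBIC); b=cv2.resize(b,None,fx=2.5,fy=2.5,interpolation=cv2.INTER_CUBIC)
o=np.zeros((375,800,3),np.uint8); o[:a.shape[0],:400]=a; o[:b.shape[0],400:]=b; cv2.imwrite("pics/crop0.png",o)
for n in("top","scene"):
    P=cloud(camera_params(n),np.load(f"pics/{n}0.npy"))
    m=(P[...,2]>.078)&(P[...,2]<.094)&(P[...,0]>.4)&(P[...,0]<.75)&(P[...,1]>-.15)&(P[...,1]<.25)
    Q=P[m]; print(n,len(Q),np.median(Q[:,2]))
    # plate component
    k,l,s,c=cv2.connectedComponentsWithStats(m.astype(np.uint8))
    for i in range(1,k):
        if s[i,4]>200:
            q=P[l==i]; print(s[i],q[:,2].mean(),cv2.minAreaRect(q[:,:2].astype(np.float32)*1000))
E
```

```text
top 5236 0.0852466213633325
[ 248  140   59   79 3501] 0.08695058428813543 ((541.1609497070312, 153.5482635498047), (249.39910888671875, 186.40585327148438), 3.5265820026397705)
[ 307  145   47   63 1670] 0.08060726812851743 ((553.925048828125, -20.065086364746094), (199.15338134765625, 135.62342834472656), 5.770522594451904)
scene 3450 0.08402146483214834
[ 328  197   69   57 2741] 0.0850320550152122 ((530.8068237304688, 145.5745849609375), (255.283935546875, 188.78546142578125), 6.303780555725098)
```

View pics/crop0.png

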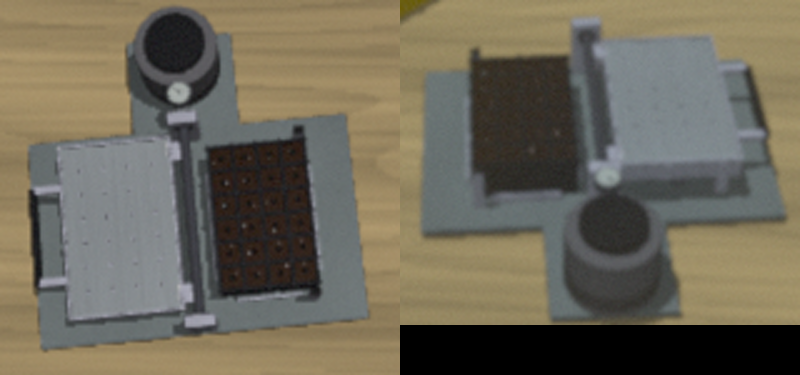

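```bash
python3 - <<'E'
from rig import *
from h import *
from scipy.optimize import least_squares
T,S=camera_params("top"),camera_params("scene")
t=lambda u,v:(225+u/2.5,90+v/2.5); s=lambda u,v:(260+(u-400)/2.5,185+v/2.5)
obs=[]
B=dict(zip("abcd",[(145,225),(-145,225),(-145,-225),(145,-225)])) # base; a far +y
for k,uv in zip("abcd",[(30,145),(42,350),(367,318),(346,114)]): obs.append((T,t(*uv),[B[k][0]/1e3,B[k][1]/1e3,.018],1))
for k,uv in zip("ad",[(783,218),(423,235)]): obs.append((S,s(*uv),[B[k][0]/1e3,B[k][1]/1e3,.018],1))
for xy,uv in zip([(116,169),(-116,169),(-116,19)],[(57,145),(68,319),(190,311)]): obs.append((T,t(*uv),[xy[0]/1e3,xy[1]/1e3,.086],0))
for xy,uv in zip([(-116,169),(-116,19),(116,169)],[(713,38),(597,42),(742,160)]): obs.append((S,s(*uv),[xy[0]/1e3,xy[1]/1e3,.086],0))
bt,bs=t(37,238),s(758,101)
obs+=[(T,bt,[0,.209,.072],0),(S,bs,[0,.209,.072],0)]
print("bar tri",tri([T,S],[bt,bs]))
def W(p,P,b): 
    c,q=np.cos(p[2]),np.sin(p[2]); x=P[0]+(p[3] if b else 0);y=P[1]; return [p[0]+c*x-q*y,p[1]+q*x+c*y,P[2]]
f=lambda p:np.concatenate([proj(cp,W(p,P,b))-uv for cp,uv,P,b in obs])
r=least_squares(f,[.55,.07,.1,0],loss="soft_l1"); print(r.x); print(r.fun.reshape(-1,2).round(1))
p=r.x
for n,P in dict(bar=[0,.209,.072],tray=[0,-.094,.08],tab=[-.048,-.094,.133],plate=[0,.094,.086],barhome=[0,-.209,.1]).items(): w=W(p,P,0); print(n,np.round(w,4),np.hypot(w[0],w[1]))
# plate depth eval: centre via colour mask+depth
for n,cp in(("top",T),("scene",S)):
    P=cloud(cp,np.load(f"pics/{n}0.npy")); c,q=np.cos(p[2]),np.sin(p[2])
    dx,dy=P[...,0]-p[0],P[...,1]-p[1]; lx,ly=c*dx+q*dy,-q*dx+c*dy
    for nm,y0,y1,z0,z1 in(("plate",.03,.185,.08,.094),("tray",-.19,-.02,.07,.09),("bar",.185,.25,.055,.09)):
        m=(abs(lx)<.16)&(ly>y0)&(ly<y1)&(P[...,2]>z0)&(P[...,2]<z1)
        print(n,nm,m.sum(),np.percentile(lx[m],[1,99]).round(4),np.percentile(ly[m],[1,99]).round(4),np.median(P[m][:,2]).round(4))
E
```

```text
bar tri [0.52222586 0.28146379 0.06867992]
[ 0.54549236  0.07156712  0.10125751 -0.0014176 ]
[[-1.2 -0.5]
 [-0.7 -0.3]
 [ 0.9 -0.1]
 [-0.1 -0.7]
 [ 0.8 -2.2]
 [-2.  -2.6]
 [ 0.2  0.3]
 [ 0.5 -0.1]
 [-2.2 -1.3]
 [-1.2 -1. ]
 [ 1.1 -0.8]
 [-0.3 -0.1]
 [-0.6 -0.8]
 [-1.4 -0.2]]
bar [0.5244 0.2795 0.072 ] 0.5942034246933953
tray [ 0.555 -0.022  0.08 ] 0.5554282531878215
tab [ 0.5072 -0.0268  0.133 ] 0.50794784775462
plate [0.536  0.1651 0.086 ] 0.5608377517123907
barhome [ 0.5666 -0.1364  0.1   ] 0.5827965496360841
top plate 2977 [-0.1158  0.1125] [0.0313 0.1694] 0.0866
top tray 2425 [-0.0998  0.0973] [-0.1574 -0.0261] 0.0793
top bar 186 [-0.0683  0.0643] [0.1858 0.2161] 0.0771
scene plate 2221 [-0.1149  0.1171] [0.0315 0.1673] 0.0846
scene tray 1883 [-0.1016  0.1061] [-0.1584 -0.0278] 0.0772
scene bar 161 [-0.0677  0.0691] [0.1858 0.2138] 0.0747
```

```bash
cat >> h.py <<'E'
PX,PY,YAW=.5450,.0725,.1005
def W(x,y,z): c,q=np.cos(YAW),np.sin(YAW); return np.array([PX+c*x-q*y,PY+q*x+c*y,z])
def R(a=0): # tool down, closing axis = seeder y turned by a
    c,q=np.cos(YAW+a),np.sin(YAW+a); return np.array([[-c,-q,0],[-q,c,0],[0,0,-1.]])
def loc(v): c,q=np.cos(YAW),np.sin(YAW); return np.array([c*v[0]+q*v[1],-q*v[0]+c*v[1],v[2]])
E
python3 - <<'E'
from rig import *
from h import *
P=cloud(camera_params("scene"),np.load("pics/scene0.npy")); m=(P[...,0]>.35)&(P[...,1]>.4)&(P[...,1]<.85)
print("box top",np.percentile(P[m][:,2],99.5))
movep(W(0,.209,.30),R()); command_gripper(.036,25)
s=sense(); print(s["time_s"],s["position"],s["finger_gap"],loc(s["wrist_force"]),s["joint_pos"])
print(move_l(W(0,.209,.16),R(),feed=.15))
p,d=camera("top"); q,_=camera("scene")
a=cv2.resize(p[120:240,220:340],None,fx=3.3,fy=3.3,interpolation=2); b=cv2.resize(q[150:270,330:450],None,fx=3.3,fy=3.3,interpolation=2)
cv2.imwrite("pics/pre.png",np.hstack([a,b])[:,:,::-1]); s=sense();print(s["time_s"],loc(s["wrist_force"]))
E
```

```text
box top 0.172302721246172
2.3667 [0.52401437 0.28050964 0.29999257] 0.036120052574694736 [ 0.90704466 -1.22220861 -0.14782977] [-0.6031763   0.30067004  0.05201124  1.68102625 -0.01681465  1.16034517
  1.12456085]
False
3.55 [ 0.82644839  0.71790785 -0.16323925]
```

View pics/pre.png

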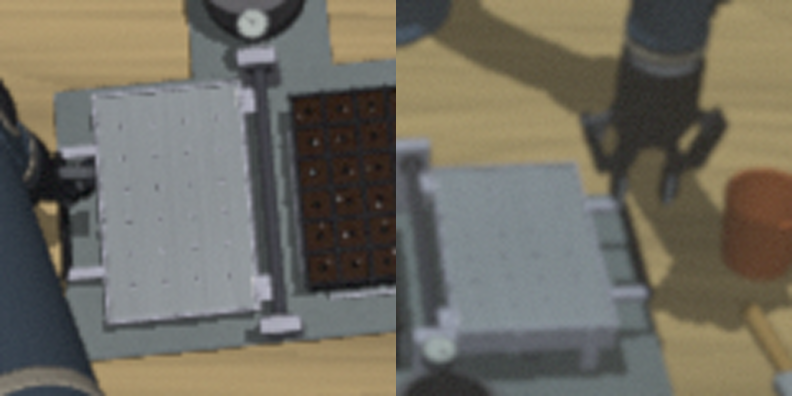

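The fingers (right half, around (645,185)) are above and lined up with the bar, which runs from (620,205) to (648,292). I'll descend, grip and check the forces.

```bash
python3 - <<'E'
from rig import *
from h import *
print(move_l(W(0,.209,.105),R(),feed=.12,until_force=8))
print(move_l(W(0,.209,.076),R(),feed=.05,until_force=8))
s=sense(); print(s["position"],loc(s["wrist_force"]))
command_gripper(.0,30)
s=sense(); print(s["time_s"],s["finger_gap"],s["gripper_force"],loc(s["wrist_force"]),loc(s["position"]-W(0,.209,.076)))
E
```

```text
False
False
[0.52415213 0.28048815 0.07594088] [0.27567938 0.19219795 0.64000283]
5.225 0.01069584771477575 29.238466322422028 [-0.12871774  6.55761889 -0.77883368] [0.00024488 0.00217037 0.00050066]
```

```bash
sed -i 's/PX,PY,YAW=.*/PX,PY,YAW=.5448,.0747,.1005/' h.py; cat >> h.py <<'E'
def arc(th,dz=.004): return W(0,.209*np.cos(th)+.014*np.sin(th),.086+.209*np.sin(th)-.014*np.cos(th)+dz)
E
python3 - <<'E'
from rig import *
from h import *
for t in np.linspace(0,np.pi,19):
    q=inverse_kinematics(arc(t),R())
    if q is None: print("no ik",t)
for t in np.linspace(0,np.pi,19)[1:10]:
    move_l(arc(t),R(),feed=.09)
    s=sense(); print(round(t,2),round(s["time_s"],2),loc(s["wrist_force"]).round(1),s["finger_gap"].round(4),s["gripper_force"].round(1))
    if np.linalg.norm(s["wrist_force"])>35: break
print(loc(s["position"]-arc(t)),s["joint_pos"])
p,d=camera("top"); q,_=camera("scene")
a=cv2.resize(p[110:230,230:350],None,fx=3.3,fy=3.3,interpolation=2); b=cv2.resize(q[130:250,280:400],None,fx=3.3,fy=3.3,interpolation=2)
cv2.imwrite("pics/mid.png",np.hstack([a,b])[:,:,::-1])
E
```

```text
Traceback (most recent call last):
AttributeError: 'float' object has no attribute 'round'
```

```bash
python3 - <<'E'
from rig import *
from h import *
for t in np.linspace(0,np.pi,19)[2:10]:
    move_l(arc(t),R(),feed=.09)
    s=sense(); print(round(t,2),round(s["time_s"],2),loc(s["wrist_force"]).round(1),round(s["finger_gap"],4),round(float(s["gripper_force"]),1))
    if np.linalg.norm(s["wrist_force"])>35: break
print(loc(s["position"]-arc(t)),s["joint_pos"])
p,d=camera("top"); q,_=camera("scene")
a=cv2.resize(p[110:230,230:350],None,fx=3.3,fy=3.3,interpolation=2); b=cv2.resize(q[130:250,280:400],None,fx=3.3,fy=3.3,interpolation=2)
cv2.imwrite("pics/mid.png",np.hstack([a,b])[:,:,::-1])
E
```

```text
0.35 6.34 [ 1.9  4.8 -3.6] 0.0111 29.4
0.52 6.9 [ 2.7  6.3 -0.7] 0.0109 29.4
0.7 7.46 [ 1.3  7.7 -0. ] 0.0105 29.4
0.87 8.02 [0.5 9.6 3.6] 0.0107 29.4
1.05 8.57 [-1.2 10.1  9.7] 0.0104 29.4
1.22 9.13 [-3.  10.1 14.9] 0.0106 31.5
1.4 9.69 [-3.4  7.  18.2] 0.0103 32.3
1.57 10.25 [-3.4  2.  17.3] 0.0108 33.0
[ 0.00065173 -0.00079899  0.00337971] [-0.34786423  0.2237493   0.13347677  1.78047932 -0.03270671  1.1362101
  1.46580788]
```

View pics/mid.png

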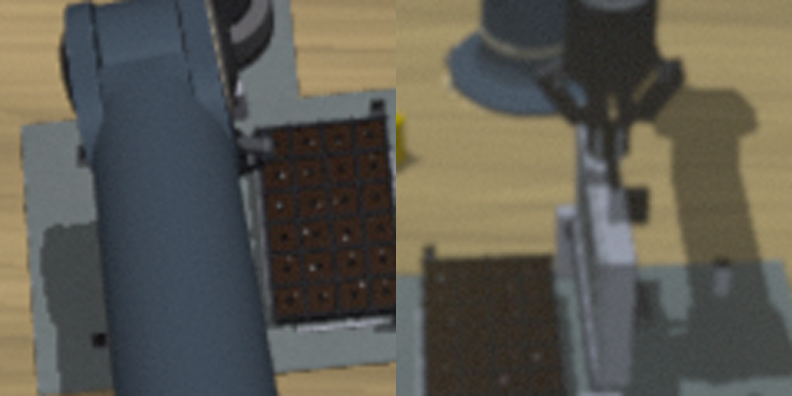

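The plate stands upright in the grip (bar at about (612,135) in the right half). The upward force says my arc is about 3 mm low, so I'll raise it and continue over.

```bash
python3 - <<'E'
from rig import *
from h import *
for t in np.linspace(0,np.pi,19)[10:]:
    dz=.007 if t<2.6 else .007-.004*(t-2.6)/.54
    move_l(arc(t,dz),R(),feed=.08)
    s=sense(); print(round(t,2),round(s["time_s"],2),loc(s["wrist_force"]).round(1),round(s["finger_gap"],4))
    if np.linalg.norm(s["wrist_force"])>40: break
print(loc(s["position"]-arc(t,dz)),s["position"])
E
```

```text
1.75 10.96 [ 3.6 -0.3  5.8] 0.0109
1.92 11.57 [ 4.6 -1.5  2.6] 0.0108
2.09 12.18 [ 5.4 -1.3  1.3] 0.0109
2.27 12.78 [ 7.2 -0.4  0. ] 0.0105
2.44 13.39 [ 7.4 -0.7 -1.8] 0.0108
2.62 14.0 [ 7.5 -0.9 -3.1] 0.0112
2.79 14.62 [ 6.4 -1.9 -2.5] 0.0107
2.97 15.24 [ 5.8 -1.8 -3. ] 0.0106
3.14 15.87 [-1.8  1.1 18.5] 0.0105
[-4.61016876e-04 -2.79079301e-05  9.27235250e-04] [ 0.56531327 -0.13331943  0.10391544]
```

The plate is on its stop, with 18 N pushing up. I'll let go, retreat and look.

```bash
python3 - <<'E'
from rig import *
from h import *
command_gripper(.036,30)
move_l(W(0,-.209,.2),R(),feed=.15)
movep(W(-.02,-.34,.26),R()); s=sense(); print(s["time_s"],s["joint_pos"])
command_gripper(.045,60)
for n in("top","scene"):
    p,d=camera(n); cv2.imwrite(f"pics/{n}1.png",p[:,:,::-1]); np.save(f"pics/{n}1.npy",d)
    cp=camera_params(n); uv=proj(cp,W(0,-.094,.118)); print(n,uv, proj(cp,W(-.048,-.094,.148)))
    u,v=(uv-[48,60]).round().astype(int); c=cv2.resize(p[v:v+120,u:u+96],None,fx=4.1,fy=4.1,interpolation=2); print(u,v)
    if n=="top": a=c
cv2.imwrite("pics/home.png",np.hstack([a,c])[:,:,::-1])
for n in("top","scene"):
    P=cloud(camera_params(n),np.load(f"pics/{n}1.npy")); c,q=np.cos(YAW),np.sin(YAW)
    dx,dy=P[...,0]-PX,P[...,1]-PY; lx,ly=c*dx+q*dy,-q*dx+c*dy
    m=(abs(lx)<.12)&(ly<-.02)&(ly>-.17)&(P[...,2]>.105)&(P[...,2]<.118); print("plate",np.percentile(lx[m],[1,99]),np.percentile(ly[m],[1,99]),np.median(P[m][:,2]))
    m=(abs(lx)<.12)&(ly<-.04)&(ly>-.15)&(P[...,2]>.135)&(P[...,2]<.16); print("tab",m.sum(),lx[m].min(),lx[m].max(),ly[m].min(),ly[m].max(),np.median(P[m][:,2]))
E
```

```text
17.6667 [ 0.16927694  0.37869343  0.27635847  1.6846883  -0.11402798  1.09593073
  2.14969338]
top [329.09906513 172.89321569] [330.57757376 186.0516859 ]
281 113
scene [308.68233202 218.48669349] [307.90843119 201.35094149]
261 158
plate [-0.11583124  0.11218973] [-0.16894187 -0.02182894] 0.11444926367700536
tab 68 -0.056346466969698486 0.09345864831946786 -0.11454844423096594 -0.07598689435635039 0.1472138180113366
plate [-0.11174702  0.1174806 ] [-0.16890676 -0.02370731] 0.11270249480127092
tab 67 -0.055115714289984616 -0.036531343306177376 -0.11632707652183398 -0.07797094913594539 0.14334145825468414
```

View pics/home.png

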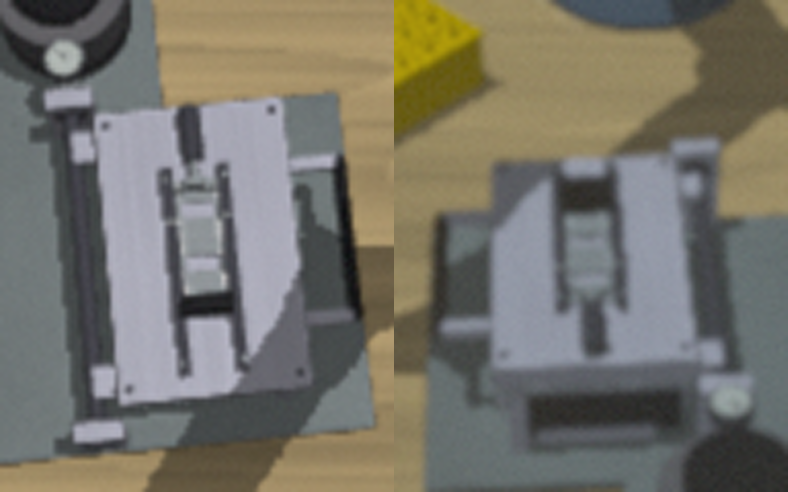

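Plate home and slide shut; the tab is at about (208,302) in the left crop (black block), and depth puts it at local (-0.047,-0.0955), top about 0.147. That matches the specification. Next I'll grip across its 14 mm faces.

```bash
python3 - <<'E'
from rig import *
from h import *
X,Y=-.0475,-.095
c=[(inverse_kinematics(W(X,Y,.25),R(a)),a) for a in(np.pi/2,-np.pi/2)]
print(c)
a=min([(abs(q[6]),a) for q,a in c if q is not None])[1]
command_gripper(.036,40)
movep(W(X,Y,.25),R(a))
print(move_l(W(X,Y,.19),R(a),feed=.15,until_force=8), move_l(W(X,Y,.152),R(a),feed=.05,until_force=6))
s=sense(); print(s["time_s"],s["position"],loc(s["wrist_force"]))
command_gripper(0,40); s=sense()
print(a,s["time_s"],s["finger_gap"],s["gripper_force"],loc(s["wrist_force"]),loc(s["position"]-W(0,0,0)))
E
```

```text
[(array([-1.00899352,  0.42481519,  1.28395985,  1.97609463, -0.46329516,
        1.0855738 , -2.563475  ]), 1.5707963267948966), (array([-0.44043127,  0.20842982,  0.47502957,  1.9538179 , -0.11236638,
        1.00473038,  0.18670083]), -1.5707963267948966)]
False False
21.45 [ 0.50727458 -0.02463695  0.15214679] [ 0.71061307 -0.09014263 -0.36800629]
-1.5707963267948966 21.7667 0.01289949026798709 40.721282958984375 [-4.64717238e+00  2.70806826e-03  6.28053557e+00] [-0.04899705 -0.09505812  0.15233314]
```

```bash
python3 - <<'E'
from rig import *
from h import *
A=R(-np.pi/2); x0=-.0490; cmd=x0-.024
def st(): 
    s=sense(); l=loc(s["position"]-W(0,0,0)); print(round(s["time_s"],2),"open",round((x0-l[0])*1e3,2),l.round(4),loc(s["wrist_force"]).round(1),round(s["finger_gap"],4)); return l
move_l(W(cmd,-.095,.154),A,feed=.03); sleep(.2)
for i in range(3):
    l=st(); cmd+=(x0-.024)-l[0]; move_l(W(cmd,-.095,.154),A,feed=.03); sleep(.2)
st()
for n in("top","scene"):
    p,d=camera(n); cp=camera_params(n); uv=proj(cp,W(0,-.094,.118))
    u,v=(uv-[32,40]).round().astype(int); c=cv2.resize(p[v:v+80,u:u+64],None,fx=6.2,fy=6.2,interpolation=2); print(n,u,v)
    if n=="top": a=c
cv2.imwrite("pics/pull.png",np.hstack([a,c])[:,:,::-1])
E
```

```text
22.97 open 22.16 [-0.0712 -0.0945  0.1535] [  7.3   0.6 -12.1] 0.013
23.42 open 23.81 [-0.0728 -0.0945  0.1536] [  8.5   0.9 -12.7] 0.013
23.87 open 23.87 [-0.0729 -0.0945  0.1536] [  9.    0.3 -12.3] 0.0132
24.32 open 23.98 [-0.073  -0.0945  0.1536] [  9.1   1.9 -12.5] 0.0133
top 297 133
scene 277 178
```

View pics/pull.png

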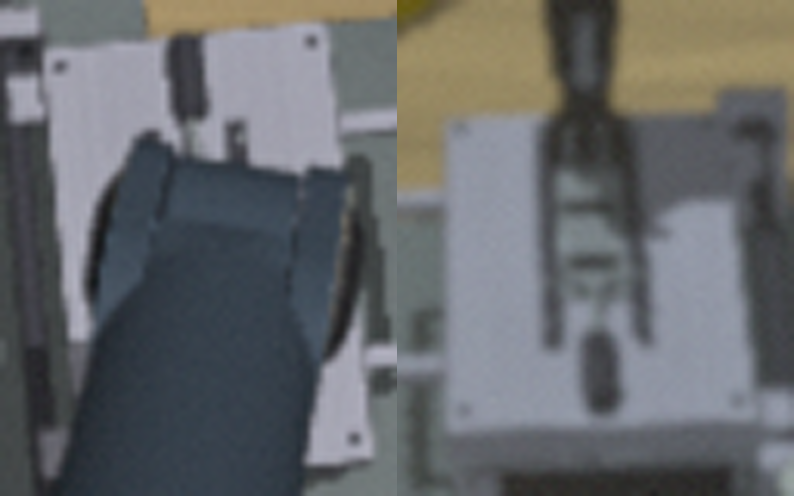

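The windows show the dark ports at (585,205) and (595,262), and the pull is 9.0 N, which is what the spring gives at the mark. But I'm pulling up with 12 N, so I'll lower to press the plate firmly home.

```bash
python3 - <<'E'
from rig import *
from h import *
A=R(-np.pi/2); x0=-.0490; cmd=x0-.024-.0019; z=.154
def st(): 
    s=sense(); l=loc(s["position"]-W(0,0,0)); f=loc(s["wrist_force"]); print(round(s["time_s"],2),"open",round((x0-l[0])*1e3,2),l.round(4),f.round(1),round(s["finger_gap"],4),round(float(s["gripper_force"]),1)); return l,f
for i in range(8):
    l,f=st()
    if f[2]>4: break
    z-=.001; cmd+=np.clip((x0-.024)-l[0],-.001,.001)*.6; move_l(W(cmd,-.095,z),A,feed=.02); sleep(.15)
for i in range(3):
    cmd+=np.clip((x0-.024)-l[0],-.001,.001)*.7; move_l(W(cmd,-.095,z),A,feed=.02); sleep(.3); l,f=st()
p,d=camera("scene"); n="scene"; cp=camera_params(n)
c=cv2.resize(p[185:245,280:340],None,fx=9,fy=9,interpolation=2); cv2.imwrite("pics/fin.png",c[:,:,::-1])
for nm,P in dict(mark=W(.022,-.094,.12),tray=W(0,-.169,.114)).items(): print(nm,(proj(cp,P)-[280,185])*9)
E
```

```text
24.42 open 23.95 [-0.073  -0.0945  0.1536] [  8.5   0.9 -13.2] 0.0131 39.0
24.82 open 23.44 [-0.0724 -0.0948  0.153 ] [ 9.  -1.  -9.5] 0.0129 39.4
25.22 open 23.23 [-0.0722 -0.095   0.1524] [ 8.4 -1.7 -8.1] 0.013 39.7
25.62 open 22.65 [-0.0716 -0.0951  0.1524] [ 8.3  0.  -3.1] 0.0128 40.5
26.02 open 22.29 [-0.0713 -0.0951  0.1522] [ 9.  -0.   2.5] 0.0128 41.3
26.42 open 21.88 [-0.0709 -0.095   0.1521] [8.2 0.7 7.9] 0.0128 42.0
26.97 open 22.62 [-0.0716 -0.0951  0.1521] [8.  0.8 7.7] 0.0129 42.0
27.52 open 23.3 [-0.0723 -0.095   0.1521] [8.4 0.3 6.7] 0.0126 42.0
28.07 open 23.75 [-0.0727 -0.0951  0.1521] [9.  0.3 8. ] 0.0131 42.0
mark [260.57502136 340.26870118]
tray [ 44.3939128  318.46113137]
```

View pics/fin.png

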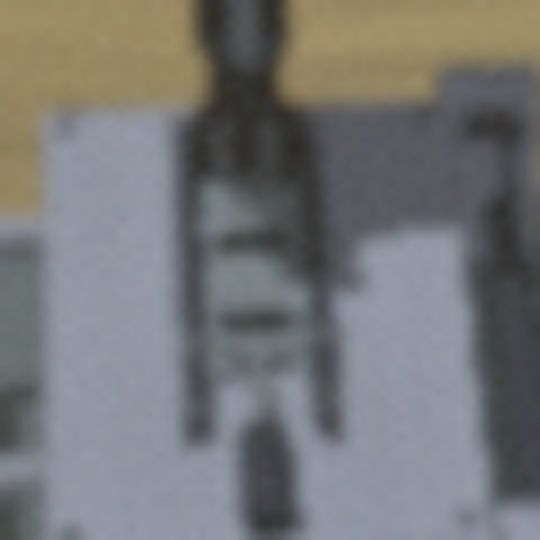

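Both ports show dark at (250,240) and (255,320), so the slide is in the open range. Last check before handing in: brightness profiles along x on the slide and the rails, to compare line with mark.

```bash
python3 - <<'E'
from rig import *
from h import *
cp=camera_params("scene")
im=np.mean([camera("scene")[0].astype(np.float32).mean(2) for _ in range(12)],0)
im0=cv2.imread("pics/scene1.png").astype(np.float32).mean(2)
xs=np.arange(-.03,.065,.003)
def prof(I,ys,z): 
    m=np.array([[proj(cp,W(x,y,z)) for x in xs] for y in ys],np.float32); return cv2.remap(I,m[...,0],m[...,1],1).mean(0).round().astype(int)
a=prof(im,np.linspace(-.104,-.086,5),.118);b=prof(im,[-.116,-.113,-.111],.122);c=prof(im,[-.077,-.075,-.072],.122);d=prof(im0,np.linspace(-.104,-.086,5),.118)
for r in zip((xs*1e3).round(),a,b,c,d): print(*r)
s=sense(); print(s["time_s"],loc(s["position"]-W(0,0,0)),loc(s["wrist_force"]))
E
```

```text
-30.0 80 93 61 132
-27.0 94 90 61 131
-24.0 106 93 61 128
-21.0 116 96 61 124
-18.0 120 100 62 122
-15.0 124 103 64 124
-12.0 126 105 69 131
-9.0 127 106 74 136
-6.0 126 106 80 139
-3.0 121 106 85 137
-0.0 109 105 89 134
3.0 95 102 91 131
6.0 81 100 91 130
9.0 81 97 90 130
12.0 89 98 89 130
15.0 104 100 92 130
18.0 112 104 94 129
21.0 115 105 95 126
24.0 111 105 91 127
27.0 107 103 87 131
30.0 107 103 84 136
33.0 113 104 83 141
36.0 122 100 84 140
39.0 131 97 85 135
42.0 136 95 87 125
45.0 137 100 90 117
48.0 136 104 93 110
51.0 134 107 95 105
54.0 127 108 96 100
57.0 119 108 94 96
60.0 109 108 92 94
63.0 100 108 93 94
28.7167 [-0.07274102 -0.09508348  0.15214649] [8.61379627 0.93561153 6.82113051]
```

```bash
python3 - <<'E'
from rig import *
from h import *
xs=np.arange(-.03,.075,.002)
def prof(cp,I,ys,z): 
    m=np.array([[proj(cp,W(x,y,z)) for x in xs] for y in ys],np.float32); return cv2.remap(I,m[...,0],m[...,1],1).mean(0).round().astype(int)
out=[(xs*1e3).round()]
sc=np.mean([camera("scene")[0][:,:,::-1].astype(np.float32) for _ in range(8)],0).mean(2)
T,S=camera_params("top"),camera_params("scene")
for cp,I in((T,cv2.imread("pics/top1.png").astype(np.float32).mean(2)),(S,cv2.imread("pics/scene1.png").astype(np.float32).mean(2)),(S,sc)):
    out+=[prof(cp,I,np.linspace(-.102,-.088,5),.118),prof(cp,I,[-.115,-.113],.122),prof(cp,I,[-.075,-.073],.122)]
print("x | top1 strip railL railR | scene1 shut | scene now")
for r in zip(*out): print(*r)
V=lambda I,cp:cv2.warpPerspective(I,cv2.getPerspectiveTransform(np.float32([proj(cp,W(x,y,.119)) for x,y in((.08,-.06),(.08,-.13),(-.06,-.13),(-.06,-.06))]),np.float32([(0,0),(250,0),(250,500),(0,500)])),(250,500),flags=cv2.INTER_CUBIC)
now=np.repeat(sc[...,None],3,2).clip(0,255).astype(np.uint8)
cv2.imwrite("pics/rect.png",np.hstack([V(cv2.imread("pics/top1.png"),T),V(cv2.imread("pics/scene1.png"),S),V(now,S)]))
E
```

```text
x | top1 strip railL railR | scene1 shut | scene now
-30.0 150 108 74 132 102 81 81 91 60
-28.0 149 112 74 131 103 81 91 88 60
-26.0 149 118 75 130 103 81 101 88 60
-24.0 149 106 75 127 102 80 108 90 60
-22.0 149 94 74 124 100 80 116 91 59
-20.0 152 85 74 122 99 79 120 93 59
-18.0 163 81 73 121 97 80 123 95 60
-16.0 173 80 70 120 97 81 125 97 62
-14.0 177 81 71 125 97 81 126 98 64
-12.0 178 82 73 129 97 81 127 99 66
-10.0 173 82 74 134 97 81 128 100 69
-8.0 152 87 74 138 98 82 128 101 73
-6.0 140 93 73 139 100 84 126 101 77
-4.0 140 95 73 138 102 85 122 101 80
-2.0 144 96 72 136 102 86 117 100 82
0.0 147 97 73 134 102 86 108 99 84
2.0 147 100 73 131 102 87 99 98 86
4.0 147 104 73 130 101 87 89 97 87
6.0 146 108 73 130 101 87 79 96 87
8.0 147 112 73 130 101 87 77 96 87
10.0 148 118 75 130 101 87 82 95 86
12.0 148 120 75 130 103 88 88 97 86
14.0 148 121 75 130 105 90 98 98 88
16.0 147 122 78 130 107 93 108 100 91
18.0 147 117 89 128 108 95 112 102 92
20.0 148 111 110 126 109 95 115 103 93
22.0 152 108 110 126 107 95 114 103 92
24.0 161 102 102 127 106 91 111 102 89
26.0 170 95 87 129 1
[... 182 characters left out ...]
1 104 79 121 98 79
38.0 140 103 75 138 103 78 127 95 79
40.0 140 105 75 133 98 78 130 93 80
42.0 140 93 74 127 94 79 132 91 81
44.0 118 90 73 122 91 80 133 93 82
46.0 97 90 73 116 87 82 132 94 85
48.0 88 95 74 111 86 85 131 97 88
50.0 100 98 76 107 86 88 129 99 89
52.0 125 99 86 102 87 90 127 100 91
54.0 136 98 93 97 89 90 121 101 91
56.0 143 98 96 92 90 89 115 101 90
58.0 142 97 90 90 90 87 108 101 88
60.0 140 102 81 87 91 85 99 101 86
62.0 139 113 88 86 92 84 93 100 85
64.0 138 135 108 85 94 88 89 101 88
66.0 129 158 147 85 101 91 85 106 90
68.0 111 166 163 83 109 100 83 109 99
70.0 92 170 171 81 119 108 81 118 107
72.0 76 171 172 80 129 119 79 128 117
74.0 72 171 172 79 137 130 77 135 128
```

View pics/rect.png

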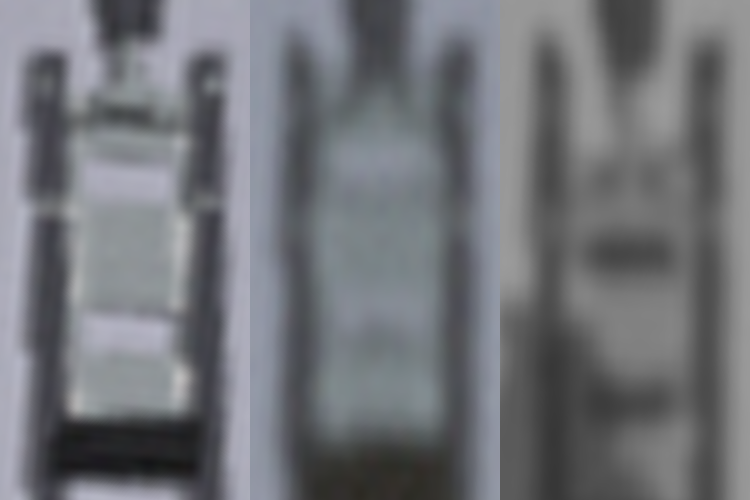

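In the shut top view the line reads x=47.5 mm and the mark 21.5 mm. Now the line reads about 28 mm in the coarser scene view, which has a bias of a few mm. The signs point to slightly under the mark, so I'll add about 1.3 mm (still well inside ±3 mm by arm position) and re-check.

```bash
python3 - <<'E'
from rig import *
from h import *
S=camera_params("scene"); xs=np.arange(-.004,.046,.001)
def prof(I): 
    m=np.array([[proj(S,W(x,y,.118)) for x in xs] for y in np.linspace(-.102,-.088,5)],np.float32); return cv2.remap(I,m[...,0],m[...,1],cv2.INTER_CUBIC).mean(0)
g=lambda:np.mean([camera("scene")[0].astype(np.float32).mean(2) for _ in range(12)],0)
def rep():
    p=prof(g()); p2=p-np.interp(xs,[.020,.040],[p[24],p[44]]); w=np.clip(100-p[:22],0,None)
    print("port",(w@xs[:22])/w.sum(),w.sum(),"line",xs[22+np.argmin(p2[22:42])])
rep(); A=R(-np.pi/2); x0=-.0490; cmd=None; tgt=x0-.0253
s=sense(); l=loc(s["position"]-W(0,0,0)); cmd=l[0]-s_off if (s_off:=.003) else 0
z=.149
for i in range(5):
    move_l(W(cmd,-.095,z),A,feed=.02); sleep(.3); s=sense(); l=loc(s["position"]-W(0,0,0)); print((x0-l[0])*1e3,l[2],loc(s["wrist_force"]).round(1),s["gripper_force"])
    if abs(tgt-l[0])<.0003: break
    cmd+=np.clip(tgt-l[0],-.0015,.0015)*.8
rep(); print(s["time_s"])
E
```

```text
port 0.007908009228586303 208.15317 line 0.030000000000000002
20.705104555644045 0.15214187825894043 [7.7 0.3 8. ] 42.00739860534668
22.06814508936429 0.15214056732340372 [7.8 1.8 8. ] 42.0784056186676
23.14235645386889 0.15213749682605365 [8.5 1.9 7.8] 42.05426752567291
24.26592597760853 0.15215163383898714 [8.1 0.2 7.2] 42.03060507774353
25.022741488707076 0.15213914609247217 [ 9.2 -0.1  7.9] 42.01007902622223
port 0.006656748521170383 156.32516 line 0.029
32.525
```

Pulling further made the ports less dark (208 → 156), which contradicts the line cue. I'll go back to the directly measured 24 mm and hold there.

```bash
python3 - <<'E'
from rig import *
from h import *
A=R(-np.pi/2); x0=-.0490; tgt=x0-.0240; z=.149
def st():
    s=sense(); l=loc(s["position"]-W(0,0,0)); print(round(s["time_s"],2),(x0-l[0])*1e3,l[2],loc(s["wrist_force"]).round(1),s["gripper_force"]); return l
cmd=-.0745-.0013
for i in range(6):
    move_l(W(cmd,-.095,z),A,feed=.02); sleep(.3); l=st()
    if abs(tgt-l[0])<.0003: break
    cmd+=np.clip(tgt-l[0],-.0015,.0015)*.8
sleep(.8); l=st()
if abs(tgt-l[0])<.0007: print(finish_job())
E
```

```text
33.79 20.797364875721286 0.15214149418063494 [8.6 0.7 7.6] 41.958823800086975
34.34 22.116611109177427 0.15212794755703718 [7.7 0.4 8.9] 42.075517773628235
34.89 23.230165355384315 0.15213109356905205 [8.1 0.2 7.7] 42.05248296260834
35.44 23.734136534322868 0.15213854159980014 [8.  0.9 7.7] 42.025185227394104
36.24 23.736209023026923 0.152144553607794 [9.1 0.8 7.6] 42.02445209026337
the job is handed in; nothing more can be done
None
```

I handed the job in at 36 s with the plate down on its stop and the grip holding the slide open about 23.7 mm by arm position; the mark is at 24 mm ± 3 mm. The camera checks of line against mark disagreed by a few mm, so I relied on the arm position and the roughly 9 N pull, and the judging result was not shown.

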